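# Restack the rotor discs of the seed huller

## Robot

A 6-joint arm with a two-finger parallel gripper is mounted at the origin on the work surface. World frame = base frame: x ahead of the robot, y to its left, z up, the work surface at z = 0. Lengths are in m, angles in rad, forces in N, time in s.
With the tool pointing down it reaches from about 0.375 to 0.975 m from the base axis. Payload 3.8 kg.
Tool frame: the origin (TCP) lies midway between the tips of the shut fingers; the grasp point (between the pads) lies 19 mm behind it; x points along the fingers, z is the direction in which the jaws open and shut, and the axes are right-handed (so a half turn about x gives the same grasp; the last joint's range is limited). The gripper opens to 85 mm and grips with 20 to 120 N. Pads are 22 mm wide; open, the fingers measure 114 mm over their backs; the gripper's body (76 mm by 85 mm) begins 54 mm behind the grasp point. The pads swing forward as they close: fully open they stand 13 mm farther back than shut.
Start: joints at [-1.15, 0.264, 1.604, -0, 1.274, -0.037], TCP at [0.298, -0.605, 0.204] pointing down, gripper open.
Joint ranges: [-2.63, 2.63], [-0.94, 2.18], [0.31, 2.57], [-1.31, 4.45], [0, 2.66], [-2.55, 2.55]. Speed limits (rad/s): [2.57, 2.57, 3.14, 3.14, 3.14, 3.14].

## Interface

Orientations are given as a rotation vector (axis times angle).
In Python, from workcell import * gives the robot as it stands. The module is installed in compiled form; this text tells all that it offers.
- The arm moves only by the tool carry_out, never from a script. Its arguments are lists of equal length, an entry for each row: "offset": the shift along the tool's x, y, z in cm, a list of three; "delta_rot": the turn, a rotation vector about the tool's x, y, z in degrees, a list of three. A call has exactly 5 rows; each row shifts and turns the commanded pose from where the row before left it, along the tool's axes as they then stand; what a row does not reach is not made up. A row lasts 1/12 s, in which the tool goes at most 41.7 mm and 7.16 degrees, less where a joint would pass 70% of its speed; a pose out of reach is approached as far as the arm can. A call is refused whole if a number of a shift passes 4.17 or a number of a turn 7.16, either way. A call with a gripper value outside its range is refused whole. "fingers" is the opening, from -1 (shut) to 1 (fully open), set as the call begins (left out, the last holds). The fingers move at their own pace and stop on an object; "newtons" is the grip in N (left out, the last holds). Time passes only in rows, so rows that do not move let the fingers close, or fill a call up. It gives the time, the measured TCP pose, the force and the opening at its end, in the units of the state.
- read_state(): the state, without advancing time (a new reading comes with each control period).
- read_camera(name): name is "side" or "top" or "wrist"; returns (picture, depth): 480x640x3 uint8, red, green, blue; 480x640 float32, m along the optical axis (not along the pixel's ray), 0 where there is no reading.
- get_calibration(name): a dict with "fx", "fy", "cx", "cy" (pixels), "R" (3x3) and "t" (3): a world point X has camera coordinates R X + t; the wrist camera has in their place "mount" (4x4, takes a point from camera to tool coordinates, whose origin is the TCP and whose axes are the tool frame's). Camera axes: x right, y down, z forward; pixel columns grow to the right and rows downward; lengths in m; the calibration is good to about 2 mm. A picture is of the moment at which its call begins: read the wrist's pose just before it. get_calibration takes no time and is no camera call.
- finish_job(): hands the job in, once; it reports no verdict.
The state is a dict: "time": time; "q": joint angles; "joint_vel": joint speeds; "joint_torque": joint torques, N m; "tool_pos": TCP position; "tcp_rot": TCP orientation; "wrist_force": force on the tool from outside, world axes, zero at the start; "torque": the same for the moment, N m; "width": opening from 0.0 (shut) to 1.0 (fully open).
Only numpy, scipy, OpenCV 4.12 (cv2) and the standard library are available. Lean on these libraries where they do the work, as an engineer would, in place of code of your own. Each camera call takes 0.05 s, during which the arm holds its last target. There are 200 camera calls.

## Task

Put the seed huller's three rotor discs back on its vertical spindle, hub up and in size order: the widest first at the bottom, then the middle one, then the narrowest on top, each sitting fully down on the deck or on the hub below it. Lower each disc down the spindle rather than letting it drop, and leave the beaker, the bottle and the dish in the tray standing where they are.

Things in the scene. Friction and masses are not known exactly. Their poses are not given: they have to be found in the camera images.
- disc_large: Rotor disc of dark grey anodised aluminium (the widest of three): a flat round flange 110 mm in diameter and 8 mm thick, with a round hub 36 mm in diameter standing 14 mm up from its top (22 mm tall overall) and a 21 mm bore right through. Grip the hub from above, fingertips above the flange. Starts flat in the tray, hub up, place varies. Origin: centre of the underside; z up through the hub. 0.23 kg or so.
- disc_medium: Rotor disc of dark grey anodised aluminium (the middle one): a flat round flange 86 mm in diameter and 8 mm thick, with a round hub 36 mm in diameter standing 14 mm up from its top (22 mm tall overall) and a 21 mm bore right through. Grip the hub from above, fingertips above the flange. Starts flat in the tray, hub up, place varies. Origin: centre of the underside; z up through the hub. 0.16 kg or so.
- disc_small: Rotor disc of dark grey anodised aluminium (the narrowest): a flat round flange 64 mm in diameter and 8 mm thick, with a round hub 36 mm in diameter standing 14 mm up from its top (22 mm tall overall) and a 21 mm bore right through. Grip the hub from above, fingertips above the flange. Starts flat in the tray, hub up, place varies. Origin: centre of the underside; z up through the hub. 0.11 kg or so.
- spindle_foot (a point): Foot of the huller's vertical spindle, on the flat steel deck 70 mm above the bench; axes as the huller's, z up. Spindle: dark steel rod 18 mm in diameter, 58 mm tall, its last 12 mm tapering to 6 mm at the tip. Guide posts stand 80 mm away at +y and -y of this frame, so the open room for the fingers is along this frame's x.
- spindle_tip (a point): Tip of the spindle, 58 mm above its foot.
- huller: Bench seed huller, bowl off, fixed: white housing 240 by 200 mm, deck 70 mm up with spindle and two steel guide posts (12 mm thick, 75 mm tall). A white block 40 mm tall stands on the deck 108 mm in +x from the spindle. Left or right of the robot (tray on the other side), yaw up to 40 degrees. Origin: on the bench, 30 mm in +x from the spindle's axis.
- tray: Fixed stainless tray, 340 mm along its x and 380 mm along its y, walls 24 mm tall and 4 mm thick, floor 4 mm thick (floor top 4 mm above the bench). Origin: centre of its underside, on the bench.
- beaker: Glass beaker standing in the tray, 48 mm in diameter, 70 mm tall. Bystander. Origin: centre of its base.
- reagent_bottle: Amber bottle standing in the tray, 42 mm in diameter, 105 mm tall. Bystander. Origin: centre of its base.
- dish: White ceramic dish in the tray, 72 mm in diameter, 22 mm tall. Bystander. Origin: centre of its base.
Mind the look-alikes: they are no part of the job. What is shaped like the disc_large but blue, orange or red is not meant.

How it is judged:
On the way, in this order (a step that is already met when the one before it is completed fails the run):
1. The widest disc sits flat on the deck, on the spindle (horizontal distance between disc_large and spindle_foot below 0.004 m and z of disc_large in the frame of spindle_foot between -0.004 and 0.004 m and angle between disc_large's own z axis and vertical below 0.08 rad), for 0.2 s.
2. The middle disc sits on the widest one's hub (horizontal distance between disc_medium and spindle_foot below 0.004 m and z of disc_medium in the frame of spindle_foot between 0.018 and 0.026 m and angle between disc_medium's own z axis and vertical below 0.08 rad), for 0.2 s.
3. The narrowest disc sits on the middle one's hub (horizontal distance between disc_small and spindle_foot below 0.004 m and z of disc_small in the frame of spindle_foot between 0.04 and 0.048 m and angle between disc_small's own z axis and vertical below 0.08 rad), for 0.2 s.
At the end, for the whole second after the job is handed in: Discs hub up on the spindle within 4 mm of its axis and 0.08 rad of level, at rest (under 0.02 m/s): underside of the widest at the deck, middle 22 mm, narrowest 44 mm above it (all within 4 mm). The beaker, bottle and dish within 30 mm of their starts and 0.3 rad of upright (all of step 1 and all of step 2 and all of step 3 and linear speed of each of disc_large, disc_medium, disc_small below 0.02 m/s and angle between each of beaker, reagent_bottle, dish's own z axis and vertical below 0.3 rad and distance of each of beaker, reagent_bottle, dish from where it was at the start of the episode below 0.03 m); the robot touches nothing.
It fails at once if A disc was dropped down the spindle (moving faster than 0.45 m/s while threaded on it) ((horizontal distance between disc_large and spindle_foot below 0.006 m and z of disc_large in the frame of spindle_foot below 0.056 m and linear speed of disc_large above 0.45 m/s) or (horizontal distance between disc_medium and spindle_foot below 0.006 m and z of disc_medium in the frame of spindle_foot below 0.056 m and linear speed of disc_medium above 0.45 m/s) or (horizontal distance between disc_small and spindle_foot below 0.006 m and z of disc_small in the frame of spindle_foot below 0.056 m and linear speed of disc_small above 0.45 m/s)).
It fails at once if The beaker, bottle or dish was shifted more than 30 mm or knocked over (0.3 rad) (distance of any of beaker, reagent_bottle, dish from where it was at the start of the episode above 0.03 m or not (angle between beaker's own z axis and vertical below 0.3 rad) or not (angle between reagent_bottle's own z axis and vertical below 0.3 rad) or not (angle between dish's own z axis and vertical below 0.3 rad)).
It also fails if it takes over 72 s, if anything falls off the work surface, if the arm or the gripper's body presses on something with over 40 N, if the wrist force passes 120 N, or if a joint passes its speed limit or range.

## Working session

There is one attempt and no reset: what is moved stays moved. The work goes in short steps, Python scripts to look and compute and a tool call to move; the robot and the scene stay as the last step left them, time stands still between calls to the robot, and variables do not carry over. Pictures are saved under pics/ and viewed, about 8 in all and at most 12, crops included, and the job is handed in when it is done.

Besides the shell and the picture viewer there is one more tool, called after "Request:" in YAML: its name, and indented under it one key for each argument. carry_out: Moves the arm, as the interface text tells. Its arguments: {"type":"object","properties":{"offset":{"type":"array"},"delta_rot":{"type":"array"},"fingers":{"type":"number"},"newtons":{"type":"number"}},"required":["offset","delta_rot"]}

```bash
mkdir -p pics; python3 - <<'E'
from workcell import *
import numpy as np,cv2
s=read_state();print({k:np.round(v,4) for k,v in s.items()})
for n in ("top","side"):
    p,d=read_camera(n);c=get_calibration(n);np.savez(n+".npz",p=p,d=d,**c)
    cv2.imwrite(f"pics/{n}0.png",p[:,:,::-1]);print(n,{k:np.round(v,3).tolist() for k,v in c.items()})
print(get_calibration("wrist"))
E
```

```text
{'time': np.float64(0.0), 'q': array([-1.1499,  0.2648,  1.6054, -0.    ,  1.2737, -0.0369]), 'joint_vel': array([ 0.0001,  0.0019, -0.0003,  0.0011, -0.0008,  0.0011]), 'joint_torque': array([ 4.00000e-04, -5.15113e+01, -3.67314e+01,  0.00000e+00,
        1.31000e-02,  0.00000e+00]), 'tool_pos': array([ 0.298 , -0.6048,  0.203 ]), 'tcp_rot': array([ 0.867 ,  1.3936, -0.8649]), 'wrist_force': array([0.1334, 0.6276, 0.5002]), 'torque': array([-0.0692, -0.0186, -0.0111]), 'width': np.float64(1.0008)}
top {'fx': 593.237, 'fy': 593.237, 'cx': 311.502, 'cy': 239.658, 'R': [[0.011, -1.0, 0.015], [-0.983, -0.013, -0.182], [0.182, -0.013, -0.983]], 't': [0.069, 0.506, 1.669]}
side {'fx': 585.771, 'fy': 585.771, 'cx': 311.833, 'cy': 240.695, 'R': [[-0.833, -0.553, -0.018], [-0.316, 0.502, -0.805], [0.454, -0.665, -0.593]], 't': [0.463, 0.173, 1.264]}
{'fx': 379.9434439598489, 'fy': 379.9434439598489, 'cx': 311.0665608249966, 'cy': 243.67590437873088, 'mount': array([[ 1.08035140e-03, -3.16603285e-01,  9.48557427e-01,
        -1.71241013e-01],
       [ 2.99901678e-04, -9.48557836e-01, -3.16603763e-01,
         8.05447146e-02],
       [ 9.99999371e-01,  6.26517281e-04, -9.29825927e-04,
         5.52100095e-04],
       [ 0.00000000e+00,  0.00000000e+00,  0.00000000e+00,
         1.00000000e+00]])}
```

View pics/top0.png

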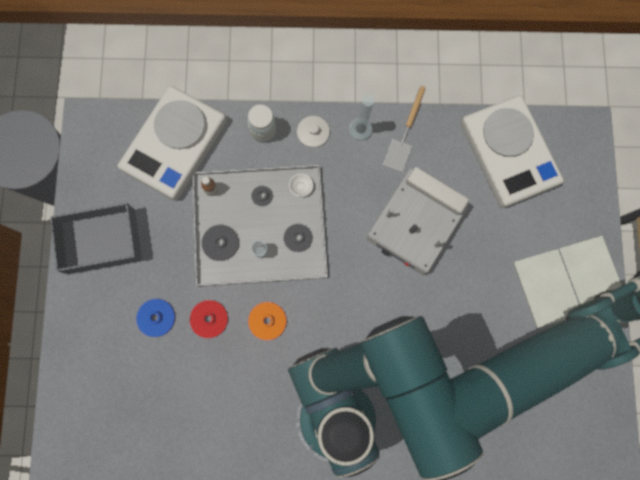

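View pics/side0.png

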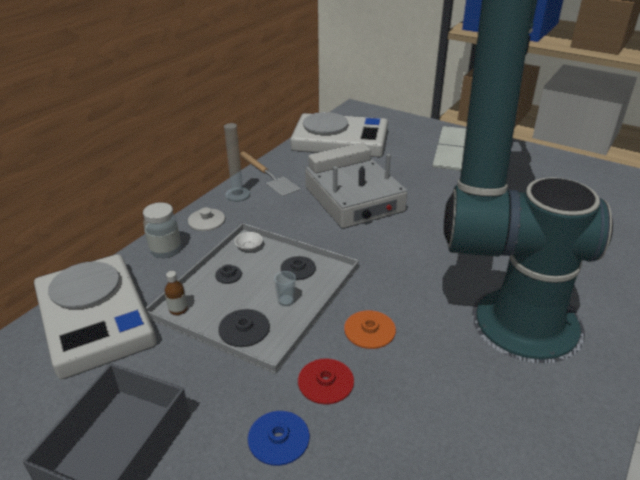

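The top view shows the large disc at about (220,242), the medium at (298,237), the small at (262,195), the beaker at (260,249), the bottle at (208,185) and the dish at (301,185). The spindle is at about (415,228) and the white block is toward (440,188). The side view agrees.

```bash
cat > h.py <<'E'
import numpy as np,cv2
def ray(c,u,v,z):   # pixel -> world point on plane z
    R=np.array(c['R']);t=np.array(c['t'])
    C=-R.T@t; d=R.T@np.array([(u-c['cx'])/c['fx'],(v-c['cy'])/c['fy'],1.])
    return C+d*(z-C[2])/d[2]
def proj(c,X):
    x=np.array(c['R'])@np.array(X)+np.array(c['t']);return x[0]/x[2]*c['fx']+c['cx'],x[1]/x[2]*c['fy']+c['cy']
E
python3 - <<'E'
from h import *
c=dict(np.load("top.npz"));p=c['p'];d=c['d']
g=p.max(2).astype(np.uint8)
m=np.zeros_like(g);m[172:282,202:325]=(g[172:282,202:325]<95)
n,l,st,ce=cv2.connectedComponentsWithStats(m)
for i in range(1,n):
    if st[i,4]<60: continue
    cn=max(cv2.findContours((l==i).astype(np.uint8),0,1)[0],key=cv2.contourArea)
    e=cv2.fitEllipse(cv2.convexHull(cn)) if len(cn)>5 else None
    print(st[i],e,ray(c,*e[0],.012).round(4), d[int(e[0][1]),int(e[0][0])])
p1=p[160:290,190:335];p2=p[160:290,355:480]
im=np.hstack([cv2.resize(x,None,fx=3,fy=4,interpolation=2) if 0 else cv2.resize(x,(400,400*x.shape[0]//x.shape[1]),interpolation=2)[:380] for x in (p1,p2)])
cv2.imwrite("pics/crop1.png",im[:,:,::-1])
E
```

```text
[209 180  11  15  83] ((213.20606994628906, 187.5307159423828), (10.099693298339844, 14.218183517456055), 158.2659149169922) [0.6661 0.3704 0.012 ] 1.7145559
[253 187  19  18 235] ((261.9280700683594, 195.6700897216797), (17.525297164916992, 18.82576560974121), 91.3035888671875) [0.6431 0.2242 0.012 ] 1.7766359
[285 225  27  26 493] ((297.94329833984375, 237.5933074951172), (25.59820556640625, 26.34465217590332), 85.787353515625) [0.5172 0.1148 0.012 ] 1.7502509
[203 226  36  34 909] ((220.3082733154297, 242.58599853515625), (33.44136428833008, 35.611412048339844), 84.67076873779297) [0.4992 0.3428 0.012 ] 1.7403679Traceback (most recent call last):
  File "<stdin>", line 12, in <module>
    return _nx.concatenate(arrs, 1, dtype=dtype, casting=casting)
           ~~~~~~~~~~~~~~~^^^^^^^^^^^^^^^^^^^^^^^^^^^^^^^^^^^^^^^
ValueError: all the input array dimensions except for the concatenation axis must match exactly, but along dimension 0, the array at index 0 has size 358 and the array at index 1 has size 380
```

```bash
python3 - <<'E'
from h import *
c=dict(np.load("top.npz"));p=c['p'];s=dict(np.load("side.npz"))
a=cv2.resize(p[165:275,365:475],(480,480),interpolation=2)
b=cv2.resize(s['p'][130:230,300:410][:, :66],(316,480),interpolation=2)
cv2.imwrite("pics/crop1.png",np.hstack([a,b])[:,:,::-1])
E
```

```text
(no output)
```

View pics/crop1.png

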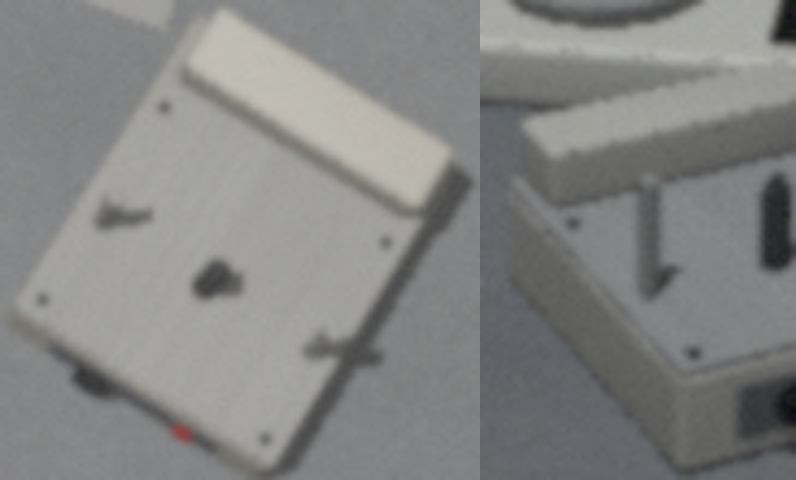

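The crop shows the spindle at about (212,280), the guide posts at about (105,213) and (318,347), and the white block at the upper right. In the right half, the spindle tip is at about (777,175) and its foot at (777,265).

```bash
python3 - <<'E'
from h import *
c=dict(np.load("top.npz"));s=dict(np.load("side.npz"))
T=lambda x,y:(365+x/4.364-.4,165+y/4.364-.4)
S=lambda x,y:(300+(x-480)/4.79-.4,130+y/4.8-.4)
print("side tip",ray(s,*S(777,173),.128),"foot",ray(s,*S(775,265),.07))
sc=[ray(c,*T(*q),.07) for q in [(165,107),(386,243),(42,299),(265,438)]]
print(np.round(sc,4),np.mean(sc,0))
for a,b in((1,0),(3,2)): e=sc[b]-sc[a];print("ydir",np.degrees(np.arctan2(e[1],e[0]))-90,np.linalg.norm(e))
for a,b in((2,0),(3,1)): e=sc[b]-sc[a];print("xdir",np.degrees(np.arctan2(e[1],e[0])),np.linalg.norm(e))
f=np.array([ray(s,*S(775,265),.07)])[0]
for z in(.07,.1,.128): u=proj(c,[f[0],f[1],z]);print(z,(u[0]-365+.4)*4.364,(u[1]-165+.4)*4.364)
# depth-based spindle & posts
v,u=np.mgrid[200:260,375:460];d=c['d'][200:260,375:460]
P=np.stack([(u-c['cx'])/c['fx']*d,(v-c['cy'])/c['fy']*d,d],-1)-c['t'];P=P@c['R']
m=(P[...,2]>.09)&(P[...,2]<.16)&(d>0)
n,l,st,ce=cv2.connectedComponentsWithStats(m.astype(np.uint8))
for i in range(1,n): q=P[l==i];print(st[i],q.mean(0).round(4),q[:,2].max())
print("cam",-c['R'].T@c['t'])
E
```

```text
side tip [ 0.52999665 -0.20615986  0.128     ] foot [ 0.52816339 -0.20444418  0.07      ]
[[ 0.6535 -0.1868  0.07  ]
 [ 0.563  -0.3313  0.07  ]
 [ 0.5222 -0.1037  0.07  ]
 [ 0.4322 -0.2481  0.07  ]] [ 0.54272744 -0.21745438  0.07      ]
ydir -32.068664779956585 0.1705150153418584
ydir -31.96345505310694 0.17017121031416602
xdir -32.3207480555785 0.15534465200649042
xdir -32.4484207011475 0.15503407606700917
0.07 195.15605397597858 292.2071364349142
0.1 203.397144662588 283.12828025780277
0.128 211.35591609220782 274.36044309840486
[ 60   0  25  14 184] [ 0.6    -0.3178  0.1083] 0.12070541849360353
[12  8  7  9 36] [ 0.5717 -0.1406  0.1291] 0.1548845876960902
[35 24  8  9 47] [ 0.5293 -0.2077  0.1178] 0.13507834072620534
[60 39  9  8 38] [ 0.4874 -0.2756  0.1284] 0.15514110335382136
cam [0.1931804  0.0972557  1.73237624]
```

```bash
cat >> h.py <<'E'
from scipy.spatial.transform import Rotation as Ro
YAW=-32.2
def target_R(sign=1):
    z=sign*np.array([np.cos(np.radians(YAW)),np.sin(np.radians(YAW)),0]);x=np.array([0,0,-1.])
    return np.stack([x,np.cross(z,x),z],1)
def go(s,pos,sign):
    R=Ro.from_rotvec(s['tcp_rot']).as_matrix();T=target_R(sign)
    return np.round((R.T@(np.array(pos)-s['tool_pos']))*100,2),np.round(T.T@(np.array(pos)-s['tool_pos'])*100,2),np.degrees(Ro.from_matrix(R.T@T).as_rotvec()).round(2)
E
python3 - <<'E'
from h import *
from workcell import *
s=read_state();R=Ro.from_rotvec(s['tcp_rot']).as_matrix();print(R.round(3))
for sg in(1,-1):
  print(sg,target_R(sg).round(3).tolist());
  for p in ([.529,-.207,.20],[.499,.343,.20]):print(go(s,p,sg))
E
```

```text
[[-0.001  0.897  0.442]
 [ 0.002  0.442 -0.897]
 [-1.     0.    -0.002]]
1 [[0.0, 0.533, 0.846], [0.0, 0.846, -0.533], [-1.0, 0.0, 0.0]]
(array([  0.37,  38.3 , -25.48]), array([ 0.32, 45.97, -1.66]), array([-31.57,  -0.11,  -0.04]))
(array([  0.48,  59.92, -76.14]), array([  0.32,  90.92, -33.5 ]), array([-31.57,  -0.11,  -0.04]))
-1 [[0.0, -0.533, -0.846], [0.0, -0.846, 0.533], [-1.0, -0.0, -0.0]]
(array([  0.37,  38.3 , -25.48]), array([  0.32, -45.97,   1.66]), array([ 1.4843e+02, -5.0000e-02,  1.5000e-01]))
(array([  0.48,  59.92, -76.14]), array([  0.32, -90.92,  33.5 ]), array([ 1.4843e+02, -5.0000e-02,  1.5000e-01]))
```

Request:
carry_out:
  offset:
    - [0,3.33,-2.22]
    - [0,3.55,-1.84]
    - [0,3.73,-1.44]
    - [0,3.87,-1.02]
    - [0,3.96,-0.58]
  delta_rot:
    - [-6.3,0,0]
    - [-6.3,0,0]
    - [-6.3,0,0]
    - [-6.3,0,0]
    - [-6.3,0,0]

```text
time: 0.52
tool_pos: [0.3989, -0.4306, 0.2037]
tcp_rot: [0.438, 1.527, -0.437]
wrist_force: [0.1, -0.3, -0.3]
width: 1.001
```

Request:
carry_out:
  offset:
    - [0,4,-0.15]
    - [0,4,-0.15]
    - [0,4,-0.15]
    - [0,4,-0.15]
    - [0,4,-0.15]
  delta_rot:
    - [0,0,0]
    - [0,0,0]
    - [0,0,0]
    - [0,0,0]
    - [0,0,0]

```text
time: 0.93
tool_pos: [0.4994, -0.2573, 0.204]
tcp_rot: [0.442, 1.526, -0.441]
wrist_force: [0.7, -0.5, -0.0]
width: 1.001
```

Request:
carry_out:
  offset:
    - [0,3,0]
    - [0,2,0]
    - [0,1,0]
    - [0,0,0]
    - [0,0,0]
  delta_rot:
    - [0,0,0]
    - [0,0,0]
    - [0,0,0]
    - [0,0,0]
    - [0,0,0]

```text
time: 1.35
tool_pos: [0.5308, -0.2088, 0.204]
tcp_rot: [0.44, 1.527, -0.441]
wrist_force: [-0.4, -0.5, 0.8]
width: 1.0
```

```bash
cat >> h.py <<'E'
def wcal(s,c):   # wrist calibration as a world-frame camera
    M=np.eye(4);M[:3,:3]=Ro.from_rotvec(s['tcp_rot']).as_matrix();M[:3,3]=s['tool_pos'];W=np.linalg.inv(M@np.array(c['mount']))
    return dict(fx=c['fx'],fy=c['fy'],cx=c['cx'],cy=c['cy'],R=W[:3,:3],t=W[:3,3])
def look(name):
    from workcell import read_state,read_camera,get_calibration
    s=read_state();p,d=read_camera('wrist');c=wcal(s,get_calibration('wrist'));np.savez(name+'.npz',p=p,d=d,**c)
    cv2.imwrite(f"pics/{name}.png",p[:,:,::-1]);return s,c,p,d
E
python3 - <<'E'
from h import *
s,c,p,d=look("w1");print(s['time'],s['tool_pos'].round(4),go(s,[.529,-.207,.2],1),s['joint_vel'].round(3))
print(proj(c,[.5295,-.207,.128]),proj(c,[.5295,-.207,.07]))
E
```

```text
1.35 [ 0.5308 -0.2088  0.204 ] (array([ 0.4 ,  0.06, -0.25]), array([ 0.4 ,  0.06, -0.25]), array([-0.01, -0.04,  0.05])) [-0.03  -0.003  0.001 -0.005 -0.001 -0.002]
(np.float64(308.42735590194116), np.float64(239.63043787500516)) (np.float64(309.0070486963745), np.float64(218.14080819812037))
```

View pics/w1.png

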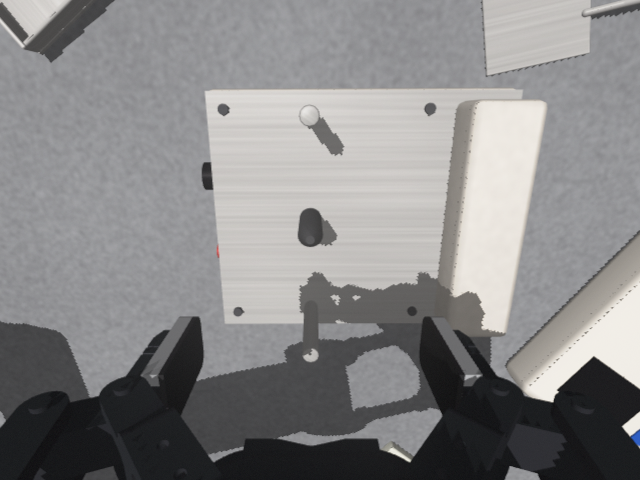

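The wrist view is clear. The spindle spans about (310,208) at its foot side to (310,246) at its tip, the posts are at (309,115) and (310,354), and the huller is square to the tool. I'll fit the spindle silhouette for the precise axis.

```bash
python3 - <<'E'
from h import *
from scipy.optimize import minimize
c=dict(np.load("w1.npz"));g=c['p'].max(2)[195:260,290:345]
print("shade levels",[int(g[r,20]) for r in range(0,65,4)],[int(x) for x in g[30,::4]])
obs=(cv2.resize(c['p'].max(2),None,fx=1,fy=1)<62)
obs=obs[195:260,290:345]
th=np.linspace(0,2*np.pi,40)
def sil(x,y,K=8):
    P=[[x+r*np.cos(t),y+r*np.sin(t),z] for r,z in((.009,.07),(.009,.116),(.003,.128)) for t in th]
    q=(np.array([proj(c,a) for a in P])-[290,195]+.5)*K
    h=cv2.convexHull(q.astype(np.int32));m=np.zeros((65*K,55*K),np.uint8);cv2.fillConvexPoly(m,h,255)
    return cv2.resize(m,(55,65),interpolation=cv2.INTER_AREA)/255.
for thr in(50,62,75):
    o=(g<thr).astype(float)
    r=minimize(lambda v:np.abs(sil(*v)-o).sum(),[.5295,-.207],method='Nelder-Mead',options=dict(initial_simplex=[[.5295,-.207],[.5325,-.207],[.5295,-.204]]))
    print(thr,r.x,r.fun,o.sum(),sil(*r.x).sum())
sc=[ray(c,u,v,.07) for u,v in((223.5,109.5),(430,109),(238,311.5),(412,311.5))];print(np.round(sc,4),np.mean(sc,0))
for u,v in((309,115),(310,354)):print(ray(c,u,v,.145))
b=(c['p'][195:260,290:345]);m=(sil(*r.x)*255).astype(np.uint8);b=cv2.resize(b,None,fx=8,fy=8,interpolation=2);k=cv2.findContours((cv2.resize(m,None,fx=8,fy=8)>127).astype(np.uint8),0,1)[0];cv2.drawContours(b,k,-1,(255,0,0),1);cv2.imwrite("pics/fit.png",b[:,:,::-1])
E
```

```text
shade levels [200, 203, 203, 185, 70, 72, 70, 72, 76, 77, 84, 93, 92, 186, 196, 198, 196] [200, 200, 166, 75, 74, 73, 69, 65, 92, 105, 155, 199, 198, 197]
50 [ 0.55275 -0.17325] 0.0 0.0 0.0
62 [ 0.53098617 -0.20774167] 791.2117647058824 14.0 805.2117647058824
75 [ 0.53035122 -0.20758612] 305.4039215686274 501.0 806.2470588235294
[[ 0.52   -0.1008  0.07  ]
 [ 0.6525 -0.1838  0.07  ]
 [ 0.429  -0.2462  0.07  ]
 [ 0.5617 -0.3296  0.07  ]] [ 0.54080139 -0.21509068  0.07      ]
[ 0.57299304 -0.13913832  0.145     ]
[ 0.48805189 -0.27485075  0.145     ]
```

View pics/fit.png

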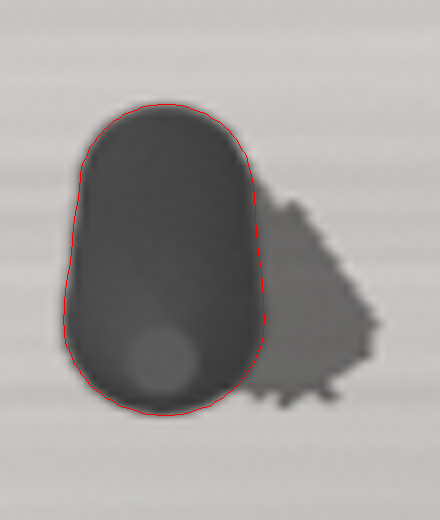

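The silhouette fit is tight, so the spindle axis is at (0.5304, -0.2076). Moving to the large disc.

Request:
carry_out:
  offset:
    - [0,3.2,-2.28]
    - [0,3.2,-2.28]
    - [0,3.2,-2.28]
    - [0,3.2,-2.28]
    - [0,3.2,-2.28]
  delta_rot:
    - [0,0,0]
    - [0,0,0]
    - [0,0,0]
    - [0,0,0]
    - [0,0,0]

```text
time: 1.82
tool_pos: [0.5195, -0.0129, 0.2044]
tcp_rot: [0.444, 1.525, -0.444]
wrist_force: [0.5, 0.3, 0.6]
width: 1.0
```

Request:
carry_out:
  offset:
    - [0,3.2,-2.28]
    - [0,3.2,-2.28]
    - [0,3.2,-2.28]
    - [0,3.2,-2.28]
    - [0,3.2,-2.28]
  delta_rot:
    - [0,0,0]
    - [0,0,0]
    - [0,0,0]
    - [0,0,0]
    - [0,0,0]

```text
time: 2.23
tool_pos: [0.5093, 0.1836, 0.2046]
tcp_rot: [0.443, 1.524, -0.443]
wrist_force: [0.4, 0.5, -0.0]
width: 1.002
```

Request:
carry_out:
  offset:
    - [1,3.2,-2.28]
    - [2,2.9,-2.1]
    - [2,2.4,-1.7]
    - [1.5,1.5,-1.1]
    - [0,0.5,-0.4]
  delta_rot:
    - [0,0,0]
    - [0,0,0]
    - [0,0,0]
    - [0,0,0]
    - [0,0,0]

```text
time: 2.65
tool_pos: [0.4991, 0.3127, 0.1352]
tcp_rot: [0.438, 1.53, -0.445]
wrist_force: [0.2, -1.3, 0.8]
width: 1.0
```

```bash
python3 - <<'E'
from h import *
s,c,p,d=look("w2");print(s['time'],s['tool_pos'].round(4),go(s,[.499,.343,.013],1),s['q'].round(2))
print(proj(c,[.499,.343,.026]))
E
```

```text
2.65 [0.4991 0.3127 0.1352] (array([12.21,  2.63, -1.58]), array([12.22,  2.56, -1.62]), array([-0.05, -0.19,  0.32])) [0.52 0.16 1.86 0.   1.13 1.08]
(np.float64(290.06965095004733), np.float64(193.734751633052))
```

View pics/w2.png

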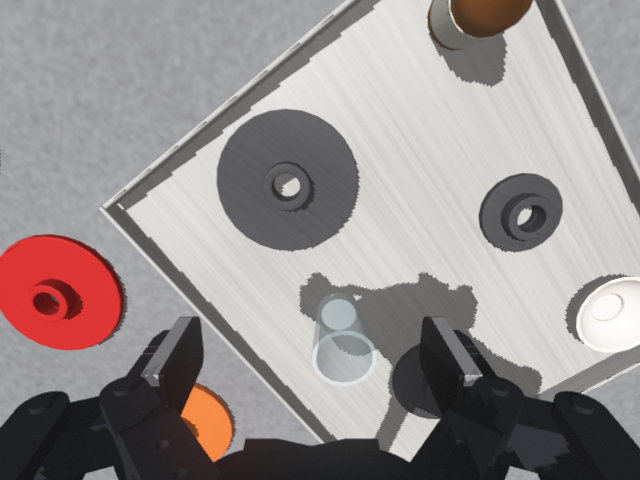

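The large disc is at about (288,180), the small at (521,212) and the beaker at (342,345). They have clear outlines, so I'll fit both disc silhouettes.

```bash
cat >> h.py <<'E'
def fitdisc(c,guess,rad,z0=.004,thr=85):
    from scipy.optimize import minimize
    th=np.linspace(0,2*np.pi,60);u0,v0=map(int,proj(c,[*guess,z0]));w=int(rad/.055*105)
    y0,y1,x0,x1=max(v0-w,0),min(v0+w,480),max(u0-w,0),min(u0+w,640)
    o=cv2.morphologyEx((c['p'].max(2)<thr).astype(np.uint8),cv2.MORPH_CLOSE,np.ones((3,3)))[y0:y1,x0:x1]
    n,l=cv2.connectedComponents(o);cn=cv2.findContours((l==l[(l>0)].flat[np.argmax(np.bincount(l[l>0])[l[l>0]])]).astype(np.uint8),0,1)[0]
    o=cv2.drawContours(np.zeros(o.shape,np.uint8),cn,-1,1,-1).astype(float);K=4
    def sil(a):
        m=np.zeros((o.shape[0]*K,o.shape[1]*K),np.uint8)
        for r,za,zb in((rad,0,.008),(.018,.008,.022)):
            q=(np.array([proj(c,[a[0]+r*np.cos(t),a[1]+r*np.sin(t),z0+z]) for t in th for z in(za,zb)])-[x0,y0]+.5)*K
            cv2.fillConvexPoly(m,cv2.convexHull(q.astype(np.int32)),255)
        return cv2.resize(m,o.shape[::-1],interpolation=cv2.INTER_AREA)/255.
    g=np.array(guess,float);r=minimize(lambda a:np.abs(sil(a)-o).sum(),g,method='Nelder-Mead',options=dict(initial_simplex=[g,g+[.006,0],g+[0,.006]],xatol=1e-4))
    return r.x.round(4),int(r.fun),int(o.sum())
E
python3 - <<'E'
from h import *
from workcell import *
c=dict(np.load("w2.npz"));s=read_state()
for t in(85,95):
    a=fitdisc(c,(.499,.343),.055,thr=t);b=fitdisc(c,(.643,.224),.032,thr=t);print(t,a,b,go(s,[*a[0],.013],1))
E
```

```text
85 (array([0.528 , 0.1214]), 411, 411) (array([0.6408, 0.2119]), 4572, 558) (array([ 12.43, -14.66,  12.62]), array([ 12.4 , -14.72,  12.58]), array([-0.05, -0.13,  0.21]))
95 (array([0.4847, 0.3203]), 9236, 5785) (array([0.6434, 0.2284]), 383, 4962) (array([12.4 , -0.15, -1.66]), array([12.4 , -0.19, -1.69]), array([-0.05, -0.13,  0.21]))
```

```bash
python3 - <<'E'
from h import *
from workcell import *
c=dict(np.load("w2.npz"));s=read_state();g=c['p'].max(2);print(g[180,205:250:4],g[140,288],g[290,360],s['tool_pos'])
for t in(105,112,120):
    a=fitdisc(c,(.499,.343),.055,thr=t);b=fitdisc(c,(.643,.224),.032,thr=t);print(t,a,b,go(s,[*a[0],.013],1))
E
```

```text
[221 222 217 108  95  96  97  95  94  96  95  95] 100 112 [0.49999508 0.31295723 0.13700357]
105 (array([0.4989, 0.3482]), 384, 15440) (array([0.6433, 0.2287]), 343, 5007) (array([12.39,  2.97, -1.94]), array([12.4 ,  2.92, -1.97]), array([-0.05, -0.13,  0.21]))
112 (array([0.4992, 0.3482]), 306, 15533) (array([0.6435, 0.2289]), 329, 5028) (array([12.39,  2.98, -1.92]), array([12.4 ,  2.94, -1.95]), array([-0.05, -0.13,  0.21]))
120 (array([0.4993, 0.3484]), 259, 15598) (array([0.6433, 0.2291]), 305, 5051) (array([12.39,  3.01, -1.92]), array([12.4 ,  2.96, -1.95]), array([-0.05, -0.13,  0.21]))
```

Request:
carry_out:
  offset:
    - [2,1.2,-0.8]
    - [2,1,-0.6]
    - [2,0.55,-0.4]
    - [1.5,0,0]
    - [0,0,0]
  delta_rot:
    - [0,0,0]
    - [0,0,0]
    - [0,0,0]
    - [0,0,0]
    - [0,0,0]

```text
time: 3.12
tool_pos: [0.4997, 0.3428, 0.0618]
tcp_rot: [0.439, 1.528, -0.446]
wrist_force: [-0.7, -1.5, 0.4]
width: 0.997
```

```bash
python3 - <<'E'
from h import *
from workcell import *
s,c,p,d=look("w3");s2=read_state();c['p']=p
print(s['time'],s['tool_pos'],s2['tool_pos'],s['joint_vel'].round(3))
for t in(110,120):
    a=fitdisc(c,(.499,.346),.055,thr=t);print(a,go(s,[*a[0],.013],1))
E
```

```text
3.1167 [0.49966041 0.34276911 0.06182651] [0.50051806 0.34333578 0.06353835] [-0.003 -0.033 -0.026  0.001  0.044  0.002]
(array([0.4988, 0.3476]), 2210, 25698) (array([ 4.88,  0.39, -0.32]), array([ 4.88,  0.36, -0.33]), array([-0.16, -0.1 ,  0.29]))
(array([0.4988, 0.3478]), 5050, 28618) (array([ 4.88,  0.4 , -0.33]), array([ 4.88,  0.38, -0.34]), array([-0.16, -0.1 ,  0.29]))
```

Request:
carry_out:
  offset:
    - [1,0.35,-0.3]
    - [1.5,0,0]
    - [1.5,0,0]
    - [0.8,0,0]
    - [0.3,0,0]
  delta_rot:
    - [0,0,0]
    - [0,0,0]
    - [0,0,0]
    - [0,0,0]
    - [0,0,0]

```text
time: 3.58
tool_pos: [0.5, 0.3497, 0.0129]
tcp_rot: [0.441, 1.526, -0.442]
wrist_force: [-0.3, -0.4, -0.2]
width: 1.002
```

Request:
carry_out:
  offset:
    - [0,0,0]
    - [0,0,0]
    - [0,0,0]
    - [0,0,0]
    - [0,0,0]
  delta_rot:
    - [0,0,0]
    - [0,0,0]
    - [0,0,0]
    - [0,0,0]
    - [0,0,0]
  fingers: -1
  newtons: 60

```text
time: 4.0
tool_pos: [0.5006, 0.3508, 0.0143]
tcp_rot: [0.442, 1.524, -0.44]
wrist_force: [-0.4, -0.3, -0.3]
width: 0.3
```

Request:
carry_out:
  offset:
    - [0,0,0]
    - [0,0,0]
    - [0,0,0]
    - [0,0,0]
    - [0,0,0]
  delta_rot:
    - [0,0,0]
    - [0,0,0]
    - [0,0,0]
    - [0,0,0]
    - [0,0,0]

```text
time: 4.42
tool_pos: [0.4999, 0.3504, 0.0134]
tcp_rot: [0.441, 1.525, -0.441]
wrist_force: [0.4, 0.1, 0.1]
width: 0.001
```

The fingers shut fully, so the grasp missed. I need to look.

```bash
python3 - <<'E'
from h import *
s,c,p,d=look("w4");print(s['tool_pos'],s['width'],s['wrist_force']);print(proj(c,[.4988,.3477,.026]),proj(c,s['tool_pos']))
E
```

```text
[0.49994894 0.35038185 0.01336684] 0.001315694103238096 [0.38288862 0.13909683 0.09287324]
(np.float64(312.2595634775874), np.float64(305.70746141042764)) (np.float64(311.2853882930824), np.float64(288.4456877781986))
```

View pics/w4.png

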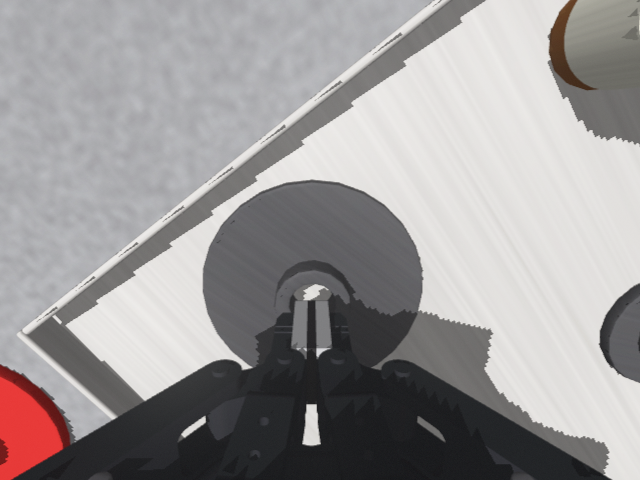

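The shut tips show at about (311,300) over the near half of the hub, whose bore is at (313,292). I'll use depth to see where the fingers and hub really are.

```bash
python3 - <<'E'
from h import *
from workcell import get_calibration
M=get_calibration('wrist');mt=M['mount']
def tool(c,u,v):
    d=float(np.median(c['d'][v-1:v+2,u-1:u+2]));return (mt@[(u-M['cx'])/M['fx']*d,(v-M['cy'])/M['fy']*d,d,1])[:3].round(4)*1000
c=dict(np.load("w4.npz"))
for q in((300,303),(322,303),(300,325),(322,325),(300,345),(313,265),(290,275),(340,275),(313,240),(313,200),(313,291),(240,285),(390,285)):print(q,tool(c,*q))
c=dict(np.load("w1.npz"));print('open')
for q in((195,322),(195,360),(430,322),(430,360),(185,345),(445,345)):print(q,tool(c,*q))
E
```

```text
(300, 303) [-34.8  10.   -4.5]
(322, 303) [-34.9  10.    4.3]
(300, 325) [-51.7  10.   -4. ]
(322, 325) [-52.   10.2   3.8]
(300, 345) [-64.4  10.1  -3.6]
(313, 265) [-9.  16.   0.8]
(290, 275) [-11.9  12.3  -9.7]
(340, 275) [-7.  10.2 13.5]
(313, 240) [-0.5 25.3  0.8]
(313, 200) [-0.7 44.5  0.8]
(313, 291) [ 7.7 -5.1  0.9]
(240, 285) [ -0.3   2.  -35.1]
(390, 285) [-0.   1.9 38.8]
open
(195, 322) [-48.2   9.1 -42.6]
(195, 360) [-52.4  -4.3 -42.7]
(430, 322) [-49.8  10.1  42.9]
(430, 360) [-54.6  -2.6  42.8]
(185, 345) [-60.5   7.4 -42.6]
(445, 345) [-64.    9.8  43.7]
```

By depth, the shut tips sit about 34 mm behind the reported TCP, so they closed in the air above the hub. I'll open, go lower by that amount and close again, watching the force.

Request:
carry_out:
  offset:
    - [0,-0.2,0.05]
    - [0,0,0]
    - [0,0,0]
    - [0,0,0]
    - [0,0,0]
  delta_rot:
    - [0,0,0]
    - [0,0,0]
    - [0,0,0]
    - [0,0,0]
    - [0,0,0]
  fingers: 0.5

```text
time: 4.88
tool_pos: [0.4993, 0.3484, 0.0134]
tcp_rot: [0.441, 1.525, -0.441]
wrist_force: [-0.6, 0.2, 0.3]
width: 0.706
```

Request:
carry_out:
  offset:
    - [0,0,0]
    - [0,0,0]
    - [0.5,0,0]
    - [0.5,0,0]
    - [0.5,0,0]
  delta_rot:
    - [0,0,0]
    - [0,0,0]
    - [0,0,0]
    - [0,0,0]
    - [0,0,0]

```text
time: 5.3
tool_pos: [0.4992, 0.3483, -0.0022]
tcp_rot: [0.441, 1.526, -0.441]
wrist_force: [0.6, -0.1, 0.7]
width: 0.751
```

Request:
carry_out:
  offset:
    - [0.5,0,0]
    - [0.5,0,0]
    - [0.4,0,0]
    - [0.3,0,0]
    - [0,0,0]
  delta_rot:
    - [0,0,0]
    - [0,0,0]
    - [0,0,0]
    - [0,0,0]
    - [0,0,0]

```text
time: 5.72
tool_pos: [0.4987, 0.348, -0.0197]
tcp_rot: [0.44, 1.526, -0.442]
wrist_force: [-0.0, 0.3, -0.2]
width: 0.751
```

```bash
cat >> h.py <<'E'
def tool(c,u,v):
    from workcell import get_calibration
    M=get_calibration('wrist');d=float(np.median(c['d'][v-1:v+2,u-1:u+2]));return (M['mount']@[(u-M['cx'])/M['fx']*d,(v-M['cy'])/M['fy']*d,d,1])[:3].round(4)*1000
E
python3 - <<'E'
from h import *
s,c,p,d=look("w5");print(s['time'],s['tool_pos'],s['width'],s['wrist_force'])
E
```

```text
5.7167 [ 0.49869402  0.34798423 -0.0196881 ] 0.7511646478055203 [-0.02433026  0.30368458 -0.20752392]
```

View pics/w5.png

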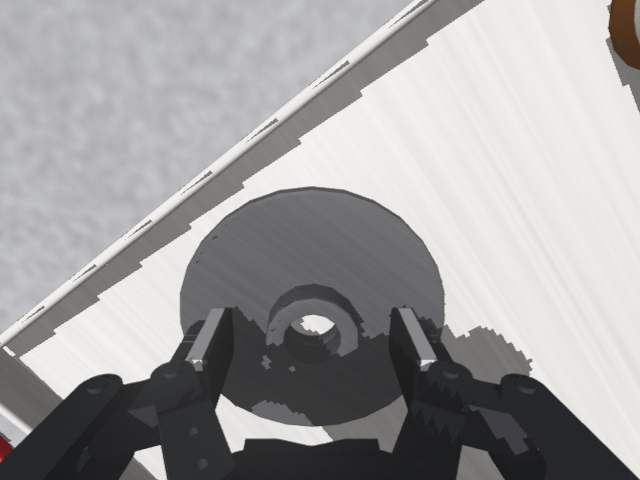

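The fingers now straddle the hub: pads at u≈233 and 393, hub centred at about (313,328), with no contact force. Checking the y-centring, then closing.

```bash
python3 - <<'E'
from h import *
c=dict(np.load("w5.npz"))
for q in((313,303),(276,325),(350,330),(224,312),(224,330),(402,312),(313,215),(313,420)):print(q,tool(c,*q))
for t in(112,):print(fitdisc(c,(.4988,.3477),.055,thr=t))
E
```

```text
(313, 303) [-47.3  16.4   0.6]
(276, 325) [-47.8   7.6 -13. ]
(350, 330) [-47.2   5.2  14.4]
(224, 312) [-42.7  10.2 -33.1]
(224, 330) [-49.5   6.6 -31.9]
(402, 312) [-42.9  10.4  34.4]
(313, 215) [-33.4  45.7   0.6]
(313, 420) [-33.5 -49.5   0.8]
(array([0.4904, 0.3463]), 2854, 39733)
```

Request:
carry_out:
  offset:
    - [0,0,0]
    - [0,0,0]
    - [0,0,0]
    - [0,0,0]
    - [0,0,0]
  delta_rot:
    - [0,0,0]
    - [0,0,0]
    - [0,0,0]
    - [0,0,0]
    - [0,0,0]
  fingers: -1
  newtons: 60

```text
time: 6.18
tool_pos: [0.5009, 0.3501, -0.0154]
tcp_rot: [0.444, 1.523, -0.438]
wrist_force: [-1.9, -0.3, 10.7]
width: 0.394
```

Request:
carry_out:
  offset:
    - [0,0,0]
    - [0,0,0]
    - [-0.5,0,0]
    - [-1,0,0]
    - [-1,0,0]
  delta_rot:
    - [0,0,0]
    - [0,0,0]
    - [0,0,0]
    - [0,0,0]
    - [0,0,0]

```text
time: 6.6
tool_pos: [0.4985, 0.3478, 0.0063]
tcp_rot: [0.44, 1.527, -0.443]
wrist_force: [0.8, 0.5, -2.3]
width: 0.388
```

Request:
carry_out:
  offset:
    - [-2,0,0]
    - [-3,0,0]
    - [-3,0,0]
    - [-3,0,0]
    - [-1,0,0]
  delta_rot:
    - [0,0,0]
    - [0,0,0]
    - [0,0,0]
    - [0,0,0]
    - [0,0,0]

```text
time: 7.02
tool_pos: [0.5022, 0.3501, 0.1325]
tcp_rot: [0.446, 1.52, -0.436]
wrist_force: [1.1, 0.8, -1.6]
width: 0.39
```

```bash
python3 - <<'E'
from h import *
s,c,p,d=look("w6");print(s['time'],s['tool_pos'],s['width'],s['wrist_force'])
for q in((313,303),(276,325),(350,330),(313,215),(313,240),(230,290),(390,290)):print(q,tool(dict(d=d),*q))
E
```

```text
7.0167 [0.50218845 0.35013668 0.13245106] 0.39046237517586363 [ 1.11139891  0.84492635 -1.55130988]
(313, 303) [-43.1  14.3   0.7]
(276, 325) [-43.1   4.9 -13.5]
(350, 330) [-43.3   2.8  14.9]
(313, 215) [-28.8  44.6   0.7]
(313, 240) [-28.6  34.4   0.7]
(230, 290) [-28.9  12.8 -33.5]
(390, 290) [-29.   12.9  32.4]
```

View pics/w6.png

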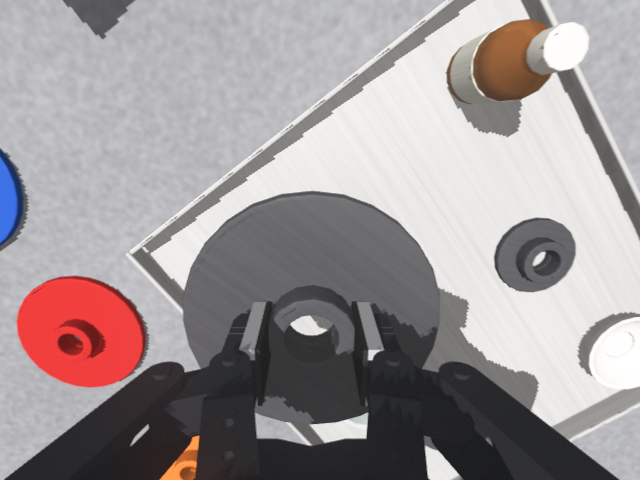

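The large disc is held level, hub between the pads, and the bystanders are undisturbed. Its underside is about 21 mm above the reported TCP. Carrying it to the spindle.

Request:
carry_out:
  offset:
    - [-1,-0.5,0.4]
    - [-1,-2,1.5]
    - [0,-3,2.1]
    - [0,-3.2,2.28]
    - [0,-3.2,2.28]
  delta_rot:
    - [0,0,0]
    - [0,0,0]
    - [0,0,0]
    - [0,0,0]
    - [0,0,0]

```text
time: 7.48
tool_pos: [0.5062, 0.2, 0.1442]
tcp_rot: [0.438, 1.529, -0.442]
wrist_force: [1.5, -1.0, -3.3]
width: 0.39
```

Request:
carry_out:
  offset:
    - [0,-3.2,2.28]
    - [0,-3.2,2.28]
    - [0,-3.2,2.28]
    - [0,-3.2,2.28]
    - [0,-3.2,2.28]
  delta_rot:
    - [0,0,0]
    - [0,0,0]
    - [0,0,0]
    - [0,0,0]
    - [0,0,0]

```text
time: 7.9
tool_pos: [0.5167, 0.0038, 0.144]
tcp_rot: [0.44, 1.53, -0.442]
wrist_force: [0.6, -0.8, -2.7]
width: 0.39
```

Request:
carry_out:
  offset:
    - [0,-3.2,2.28]
    - [0,-3.2,2.28]
    - [0,-3,2.1]
    - [0,-2.2,1.6]
    - [0,-1.5,1.1]
  delta_rot:
    - [0,0,0]
    - [0,0,0]
    - [0,0,0]
    - [0,0,0]
    - [0,0,0]

```text
time: 8.32
tool_pos: [0.526, -0.1576, 0.1439]
tcp_rot: [0.443, 1.529, -0.444]
wrist_force: [0.4, -0.3, -2.3]
width: 0.388
```

Request:
carry_out:
  offset:
    - [0,-0.8,0.6]
    - [0,-0.3,0.2]
    - [0,0,0]
    - [0,0,0]
    - [0,0,0]
  delta_rot:
    - [0,0,0]
    - [0,0,0]
    - [0,0,0]
    - [0,0,0]
    - [0,0,0]

```text
time: 8.73
tool_pos: [0.5289, -0.167, 0.1459]
tcp_rot: [0.441, 1.527, -0.44]
wrist_force: [0.1, 0.3, -2.3]
width: 0.389
```

```bash
python3 - <<'E'
import re
t=open('h.py').read()
t=t.replace("z0=.004,thr=85)","z0=.004,thr=110,vmax=480)").replace("y0,y1,x0,x1=max(v0-w,0),min(v0+w,480)","y0,y1,x0,x1=max(v0-w,0),min(v0+w,vmax)")
open('h.py','w').write(t)
E
python3 - <<'E'
from h import *
s,c,p,d=look("w7");c['p']=p;c['d']=d
print(s['time'],s['tool_pos'],s['width'],s['wrist_force'],go(s,[.5304,-.2076,.15],1))
for t in(100,112):
  for vm in(270,290):
    a=fitdisc(c,s['tool_pos'][:2],.055,z0=s['tool_pos'][2]+.021,thr=t,vmax=vm);e=target_R().T@(np.array([.5304,-.2076,0])-[*a[0],0]);print(a,"move y,z cm",(e[1:]*100).round(2))
for q in((313,303),(313,215),(230,290),(390,290)):print(q,tool(c,*q))
E
```

```text
8.7333 [ 0.52888644 -0.1670041   0.14590923] 0.38942353292871223 [ 0.06930734  0.2995416  -2.2659221 ] (array([-0.41, -3.35,  2.29]), array([-0.41, -3.35,  2.29]), array([-0.  , -0.07, -0.01]))
(array([ 0.5275, -0.169 ]), 133, 12535) move y,z cm [-3.11  2.3 ]
(array([ 0.5275, -0.169 ]), 133, 16735) move y,z cm [-3.11  2.3 ]
(array([ 0.5275, -0.1689]), 193, 12621) move y,z cm [-3.12  2.31]
(array([ 0.5275, -0.1689]), 193, 16821) move y,z cm [-3.12  2.31]
(313, 303) [-43.1  14.3   0.7]
(313, 215) [-28.9  44.6   0.6]
(230, 290) [-29.1  13.  -33.4]
(390, 290) [-29.1  13.   32.3]
```

View pics/w7.png

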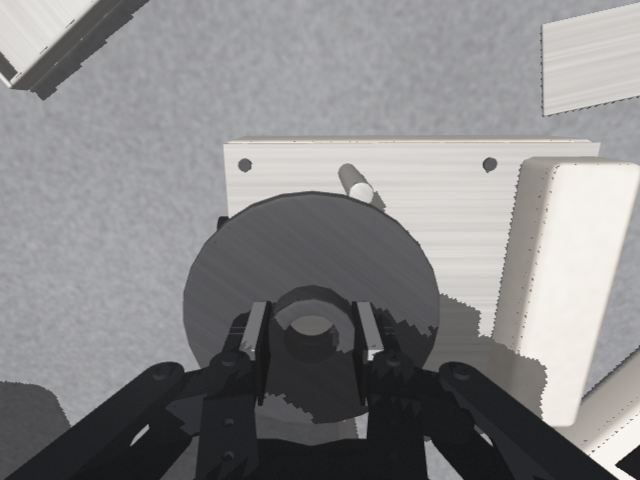

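The fit is excellent (133 px residual): move y -3.11 cm and z +2.3 cm to put the disc over the axis.

Request:
carry_out:
  offset:
    - [0,-1.2,0.9]
    - [0,-1,0.7]
    - [0,-0.6,0.5]
    - [0,-0.31,0.2]
    - [0,0,0]
  delta_rot:
    - [0,0,0]
    - [0,0,0]
    - [0,0,0]
    - [0,0,0]
    - [0,0,0]

```text
time: 9.2
tool_pos: [0.5322, -0.2081, 0.1465]
tcp_rot: [0.442, 1.525, -0.442]
wrist_force: [0.4, 0.4, -2.6]
width: 0.385
```

Request:
carry_out:
  offset:
    - [0.5,0,0]
    - [0.5,0,0]
    - [0,0,0]
    - [0,0,0]
    - [0,0,0]
  delta_rot:
    - [0,0,0]
    - [0,0,0]
    - [0,0,0]
    - [0,0,0]
    - [0,0,0]

```text
time: 9.62
tool_pos: [0.5319, -0.2066, 0.1361]
tcp_rot: [0.441, 1.526, -0.441]
wrist_force: [0.6, 0.5, -2.5]
width: 0.389
```

```bash
cat >> h.py <<'E'
def over(name,rad,off=.021,vms=(270,290)):
    s,c,p,d=look(name);c['p']=p
    print(s['time'],s['tool_pos'].round(4),s['width'].round(3),s['wrist_force'].round(1),s['joint_vel'].round(3).tolist())
    for vm in vms:
        a=fitdisc(c,s['tool_pos'][:2],rad,z0=s['tool_pos'][2]+off,vmax=vm);e=target_R().T@(np.array([.5304,-.2076,0])-[*a[0],0]);print(a,"move y,z cm",(e[1:]*100).round(2))
E
python3 -c "
from h import *
over('w8',.055)"
```

```text
Traceback (most recent call last):
  File "h.py", line 43, in over
    print(s['time'],s['tool_pos'].round(4),s['width'].round(3),s['wrist_force'].round(1),s['joint_vel'].round(3).tolist())
                                           ^^^^^^^^^^^^^^^^
AttributeError: 'float' object has no attribute 'round'
```

```bash
sed -i "s/s\['width'\].round(3)/round(float(s['width']),3)/" h.py; python3 -c "
from h import *
over('w8',.055)
over('w8b',.055,vms=(280,))"
```

```text
9.6667 [ 0.5321 -0.2067  0.1364] 0.386 [ 0.4 -0.2 -2.8] [-0.001, -0.004, -0.006, -0.001, 0.001, -0.0]
(array([ 0.5306, -0.2088]), 39, 12447) move y,z cm [ 0.09 -0.08]
(array([ 0.5306, -0.2088]), 39, 16647) move y,z cm [ 0.09 -0.08]
9.7167 [ 0.5322 -0.2068  0.1365] 0.389 [ 0.1 -0.2 -2.8] [0.001, -0.003, -0.002, -0.002, 0.0, 0.0]
(array([ 0.5308, -0.2089]), 36, 14542) move y,z cm [ 0.09 -0.1 ]
```

Request:
carry_out:
  offset:
    - [0.5,0.09,-0.09]
    - [1,0,0]
    - [1,0,0]
    - [1,0,0]
    - [0.5,0,0]
  delta_rot:
    - [0,0,0]
    - [0,0,0]
    - [0,0,0]
    - [0,0,0]
    - [0,0,0]

```text
time: 10.18
tool_pos: [0.5302, -0.205, 0.0936]
tcp_rot: [0.442, 1.529, -0.441]
wrist_force: [0.2, -0.3, -3.0]
width: 0.388
```

Request:
carry_out:
  offset:
    - [0.5,0,0]
    - [0.5,0,0]
    - [0.5,0,0]
    - [0.5,0,0]
    - [0,0,0]
  delta_rot:
    - [0,0,0]
    - [0,0,0]
    - [0,0,0]
    - [0,0,0]
    - [0,0,0]

```text
time: 10.6
tool_pos: [0.5311, -0.2054, 0.0752]
tcp_rot: [0.442, 1.527, -0.441]
wrist_force: [0.3, 0.1, -3.1]
width: 0.388
```

Request:
carry_out:
  offset:
    - [0.6,0,0]
    - [0.6,0,0]
    - [0.5,0,0]
    - [0.4,0,0]
    - [0.2,0,0]
  delta_rot:
    - [0,0,0]
    - [0,0,0]
    - [0,0,0]
    - [0,0,0]
    - [0,0,0]

```text
time: 11.02
tool_pos: [0.5312, -0.2055, 0.0524]
tcp_rot: [0.441, 1.527, -0.441]
wrist_force: [0.4, 0.8, -2.4]
width: 0.385
```

Request:
carry_out:
  offset:
    - [0.1,0,0]
    - [0.1,0,0]
    - [0.1,0,0]
    - [0.05,0,0]
    - [0,0,0]
  delta_rot:
    - [0,0,0]
    - [0,0,0]
    - [0,0,0]
    - [0,0,0]
    - [0,0,0]

```text
time: 11.43
tool_pos: [0.532, -0.2058, 0.0506]
tcp_rot: [0.441, 1.525, -0.441]
wrist_force: [-0.8, -0.1, 1.6]
width: 0.387
```

The wrist force went from -2.4 to +1.6 N, so the disc is seated on the deck. Releasing and rising.

Request:
carry_out:
  offset:
    - [0,0,0]
    - [0,0,0]
    - [0,0,0]
    - [0,0,0]
    - [0,0,0]
  delta_rot:
    - [0,0,0]
    - [0,0,0]
    - [0,0,0]
    - [0,0,0]
    - [0,0,0]
  fingers: 0.5

```text
time: 11.85
tool_pos: [0.532, -0.2058, 0.05]
tcp_rot: [0.441, 1.525, -0.441]
wrist_force: [0.5, -0.8, 0.1]
width: 0.751
```

Request:
carry_out:
  offset:
    - [-1,0,0]
    - [-2,0,0]
    - [-3,0,0]
    - [-3,0,0]
    - [-2,0,0]
  delta_rot:
    - [0,0,0]
    - [0,0,0]
    - [0,0,0]
    - [0,0,0]
    - [0,0,0]

```text
time: 12.27
tool_pos: [0.5331, -0.2062, 0.1637]
tcp_rot: [0.441, 1.522, -0.441]
wrist_force: [0.9, 0.1, 0.5]
width: 0.749
```

```bash
python3 - <<'E'
from h import *
s,c,p,d=look("w9");c['p']=p;print(s['time'],s['tool_pos'],s['width'])
for vm in(270,290):print(fitdisc(c,(.5304,-.2076),.055,z0=.07,vmax=vm))
v,u=np.mgrid[0:300:4,150:480:4];dd=d[0:300:4,150:480:4]
P=(np.stack([(u-c['cx'])/c['fx']*dd,(v-c['cy'])/c['fy']*dd,dd],-1)-c['t'])@c['R'];r=np.hypot(P[...,0]-.5304,P[...,1]+.2076)
for a,b in((.022,.05),(.06,.07)):m=(r>a)&(r<b)&(dd>0);print(np.median(P[...,2][m]),m.sum())
m=(r>.022)&(r<.05);A=np.c_[P[m][:,:2],np.ones(m.sum())];print("slope",np.linalg.lstsq(A,P[m][:,2],rcond=None)[0][:2])
for q in((.517,.115,.2),(.517,.119,.1)):print(go(s,q,1))
E
```

```text
12.2667 [ 0.53308162 -0.20623557  0.16373929] 0.7492713756363097
(array([ 0.5305, -0.2082]), 125, 14068)
(array([ 0.5305, -0.2081]), 179, 16503)
0.07966347481696373 736
0.07170816330982371 380
slope [-0.00072193  0.00175076]
(array([ -3.68,  26.31, -18.5 ]), array([ -3.63,  26.33, -18.48]), array([-0.07,  0.22, -0.03]))
(array([  6.32,  26.64, -18.75]), array([  6.37,  26.66, -18.69]), array([-0.07,  0.22, -0.03]))
```

The large disc is verified: flat, 8 mm above the deck at the flange top, and centred within 0.6 mm. On to the medium disc.

Request:
carry_out:
  offset:
    - [0,2.2,-1.55]
    - [0,3.2,-2.25]
    - [0,3.2,-2.25]
    - [0,3.2,-2.25]
    - [0,3.2,-2.25]
  delta_rot:
    - [0,0,0]
    - [0,0,0]
    - [0,0,0]
    - [0,0,0]
    - [0,0,0]

```text
time: 12.73
tool_pos: [0.5225, -0.0211, 0.1607]
tcp_rot: [0.442, 1.524, -0.442]
wrist_force: [0.2, -1.1, -1.0]
width: 0.748
```

Request:
carry_out:
  offset:
    - [0.5,3.2,-2.25]
    - [1.5,3.2,-2.25]
    - [2,3,-2.1]
    - [2,1.7,-1.2]
    - [1,0.5,-0.35]
  delta_rot:
    - [0,0,0]
    - [0,0,0]
    - [0,0,0]
    - [0,0,0]
    - [0,0,0]

```text
time: 13.15
tool_pos: [0.5139, 0.1218, 0.0883]
tcp_rot: [0.439, 1.528, -0.439]
wrist_force: [0.0, -0.3, -0.6]
width: 0.752
```

Request:
carry_out:
  offset:
    - [1,0,0]
    - [1,0,0]
    - [0.5,0,0]
    - [0,0,0]
    - [0,0,0]
  delta_rot:
    - [0,0,0]
    - [0,0,0]
    - [0,0,0]
    - [0,0,0]
    - [0,0,0]

```text
time: 13.57
tool_pos: [0.5161, 0.1176, 0.0652]
tcp_rot: [0.443, 1.525, -0.443]
wrist_force: [0.3, 0.2, -0.2]
width: 0.751
```

```bash
cat >> h.py <<'E'
def find(name,guess,rad,vms=(290,320,480)):
    s,c,p,d=look(name);c['p']=p;print(s['time'],s['tool_pos'].round(4),round(float(s['width']),3),s['joint_vel'].round(3).tolist(),proj(c,[*guess,.026]))
    for vm in vms:
        a=fitdisc(c,guess,rad,vmax=vm);print(vm,a,go(s,[*a[0],-.015],1)[1])
E
python3 -c "
from h import *
find('w10',(.517,.119),.043)"
```

```text
13.5667 [0.5161 0.1176 0.0652] 0.751 [0.004, -0.011, -0.012, 0.001, -0.001, -0.001] (np.float64(311.2551970105142), np.float64(257.46447907047275))
290 (array([0.5166, 0.1186]), 192, 12525) [ 8.02  0.11 -0.01]
320 (array([0.5166, 0.1187]), 1744, 15541) [ 8.02  0.12 -0.02]
480 (array([0.5166, 0.1187]), 2536, 16333) [ 8.02  0.12 -0.02]
```

Request:
carry_out:
  offset:
    - [1.5,0.12,0]
    - [2,0,0]
    - [2,0,0]
    - [1.5,0,0]
    - [0.9,0,0]
  delta_rot:
    - [0,0,0]
    - [0,0,0]
    - [0,0,0]
    - [0,0,0]
    - [0,0,0]

```text
time: 14.03
tool_pos: [0.5161, 0.1191, -0.0148]
tcp_rot: [0.442, 1.526, -0.442]
wrist_force: [-0.2, -0.5, 0.0]
width: 0.751
```

Request:
carry_out:
  offset:
    - [0,0,0]
    - [0,0,0]
    - [0,0,0]
    - [0,0,0]
    - [0,0,0]
  delta_rot:
    - [0,0,0]
    - [0,0,0]
    - [0,0,0]
    - [0,0,0]
    - [0,0,0]
  fingers: -1

```text
time: 14.45
tool_pos: [0.5177, 0.1199, -0.0127]
tcp_rot: [0.442, 1.523, -0.44]
wrist_force: [-0.6, -1.2, 1.7]
width: 0.386
```

Request:
carry_out:
  offset:
    - [0,0,0]
    - [0,0,0]
    - [-0.5,0,0]
    - [-1.5,0,0]
    - [-2.5,0,0]
  delta_rot:
    - [0,0,0]
    - [0,0,0]
    - [0,0,0]
    - [0,0,0]
    - [0,0,0]

```text
time: 14.87
tool_pos: [0.5125, 0.1193, 0.0284]
tcp_rot: [0.439, 1.532, -0.444]
wrist_force: [-0.2, -0.3, -1.8]
width: 0.394
```

Request:
carry_out:
  offset:
    - [-3,0,0]
    - [-3,-0.3,0.2]
    - [-3,-0.8,0.55]
    - [-2,-1.6,1.1]
    - [-1,-2.4,1.66]
  delta_rot:
    - [0,0,0]
    - [0,0,0]
    - [0,0,0]
    - [0,0,0]
    - [0,0,0]

```text
time: 15.28
tool_pos: [0.5204, 0.0592, 0.1546]
tcp_rot: [0.441, 1.521, -0.437]
wrist_force: [1.3, -0.0, -2.0]
width: 0.392
```

Request:
carry_out:
  offset:
    - [0,-3.2,2.21]
    - [0,-3.2,2.21]
    - [0,-3.2,2.21]
    - [0,-3.2,2.21]
    - [0,-3,2.07]
  delta_rot:
    - [0,0,0]
    - [0,0,0]
    - [0,0,0]
    - [0,0,0]
    - [0,0,0]

```text
time: 15.7
tool_pos: [0.5257, -0.1355, 0.1506]
tcp_rot: [0.441, 1.526, -0.441]
wrist_force: [0.7, 0.4, -1.7]
width: 0.389
```

Request:
carry_out:
  offset:
    - [0,-2.6,1.8]
    - [0,-1.7,1.2]
    - [0,-0.9,0.65]
    - [0,-0.4,0.25]
    - [0,0,0]
  delta_rot:
    - [0,0,0]
    - [0,0,0]
    - [0,0,0]
    - [0,0,0]
    - [0,0,0]

```text
time: 16.12
tool_pos: [0.5293, -0.2021, 0.1505]
tcp_rot: [0.443, 1.526, -0.442]
wrist_force: [0.0, 0.2, -0.6]
width: 0.391
```

Request:
carry_out:
  offset:
    - [0,0,0]
    - [0,0,0]
    - [0,0,0]
    - [0,0,0]
    - [0,0,0]
  delta_rot:
    - [0,0,0]
    - [0,0,0]
    - [0,0,0]
    - [0,0,0]
    - [0,0,0]

```text
time: 16.53
tool_pos: [0.5299, -0.2012, 0.1511]
tcp_rot: [0.44, 1.526, -0.44]
wrist_force: [-0.5, 0.6, -1.4]
width: 0.391
```

```bash
python3 - <<'E'
from h import *
over('w11',.043,vms=(255,275,295))
c=dict(np.load('w11.npz'))
for q in((313,303),(313,240),(250,290),(370,290)):print(q,tool(c,*q))
E
```

```text
16.5333 [ 0.5299 -0.2012  0.1511] 0.391 [-0.5  0.6 -1.4] [-0.005, 0.003, -0.002, -0.0, -0.001, 0.0]
(array([ 0.5538, -0.1868]), 31, 4519) move y,z cm [-3.01 -0.87]
(array([ 0.5458, -0.1925]), 66, 7798) move y,z cm [-2.1 -0.5]
(array([ 0.5457, -0.1925]), 67, 11078) move y,z cm [-2.09 -0.49]
(313, 303) [-40.5  12.9   0.7]
(313, 240) [-26.7  33.8   0.7]
(250, 290) [-26.6  11.7 -25.6]
(370, 290) [-26.1  11.6  24.6]
```

The flange is merging with the dark disc below it, so I'll segment by height instead.

```bash
python3 - <<'E'
t=open('h.py').read()
t=t.replace("w=int(rad/.055*105)","w=max(150,int(rad/.055*105)) if zmin else int(rad/.055*105)").replace("vmax=480)","vmax=480,zmin=None)")
t=t.replace("o=cv2.morphologyEx((c['p'].max(2)<thr)","""M=c['p'].max(2)<thr
    if zmin:
        v,u=np.mgrid[:480,:640];D=c['d'];M=(D>0)&(((np.stack([(u-c['cx'])/c['fx']*D,(v-c['cy'])/c['fy']*D,D],-1)-c['t'])@c['R'])[...,2]>zmin)
    o=cv2.morphologyEx(M""")
t=t.replace("s,c,p,d=look(name);c['p']=p\n    print","s,c,p,d=look(name);c['p']=p;c['d']=d\n    print").replace("z0=s['tool_pos'][2]+off,vmax=vm)","z0=s['tool_pos'][2]+off,vmax=vm,zmin=s['tool_pos'][2]+off-.008)")
open('h.py','w').write(t)
E
python3 -c "
from h import *
over('w12',.043,off=.0185,vms=(270,285,295))"
```

```text
16.5833 [ 0.5299 -0.2014  0.1511] 0.394 [-0.3 -0.4 -2.3] [-0.006, 0.002, -0.001, -0.001, -0.0, -0.002]
(array([ 0.5296, -0.202 ]), 74, 7228) move y,z cm [-0.43  0.37]
(array([ 0.5296, -0.202 ]), 87, 10036) move y,z cm [-0.43  0.37]
(array([ 0.5296, -0.202 ]), 101, 11985) move y,z cm [-0.43  0.37]
```

Request:
carry_out:
  offset:
    - [0.3,-0.2,0.2]
    - [0.4,-0.23,0.17]
    - [0.3,0,0]
    - [0,0,0]
    - [0,0,0]
  delta_rot:
    - [0,0,0]
    - [0,0,0]
    - [0,0,0]
    - [0,0,0]
    - [0,0,0]

```text
time: 17.05
tool_pos: [0.5301, -0.2077, 0.1403]
tcp_rot: [0.442, 1.527, -0.441]
wrist_force: [0.8, 0.1, -1.3]
width: 0.389
```

```bash
python3 -c "
from h import *
over('w13',.043,off=.0185,vms=(270,295))"
```

```text
17.05 [ 0.5301 -0.2077  0.1403] 0.389 [ 0.8  0.1 -1.3] [0.003, -0.005, -0.01, -0.001, 0.001, 0.001]
(array([ 0.5299, -0.2083]), 71, 7231) move y,z cm [0.09 0.01]
(array([ 0.5298, -0.2083]), 99, 11988) move y,z cm [0.09 0.01]
```

Request:
carry_out:
  offset:
    - [0.5,0.07,0.02]
    - [1,0,0]
    - [1,0,0]
    - [1,0,0]
    - [0.5,0,0]
  delta_rot:
    - [0,0,0]
    - [0,0,0]
    - [0,0,0]
    - [0,0,0]
    - [0,0,0]

```text
time: 17.52
tool_pos: [0.5296, -0.2065, 0.0983]
tcp_rot: [0.442, 1.529, -0.441]
wrist_force: [-0.6, -0.3, -2.0]
width: 0.395
```

Request:
carry_out:
  offset:
    - [0.6,0,0]
    - [0.6,0,0]
    - [0.5,0,0]
    - [0.3,0,0]
    - [0,0,0]
  delta_rot:
    - [0,0,0]
    - [0,0,0]
    - [0,0,0]
    - [0,0,0]
    - [0,0,0]

```text
time: 17.93
tool_pos: [0.5306, -0.207, 0.0801]
tcp_rot: [0.442, 1.527, -0.441]
wrist_force: [-0.9, -0.8, -1.8]
width: 0.392
```

Request:
carry_out:
  offset:
    - [0.1,0,0]
    - [0.1,0,0]
    - [0.1,0,0]
    - [0.05,0,0]
    - [0,0,0]
  delta_rot:
    - [0,0,0]
    - [0,0,0]
    - [0,0,0]
    - [0,0,0]
    - [0,0,0]

```text
time: 18.35
tool_pos: [0.5312, -0.2072, 0.0776]
tcp_rot: [0.441, 1.525, -0.441]
wrist_force: [-0.3, -0.3, -1.1]
width: 0.393
```

Request:
carry_out:
  offset:
    - [0.1,0,0]
    - [0.1,0,0]
    - [0.05,0,0]
    - [0,0,0]
    - [0,0,0]
  delta_rot:
    - [0,0,0]
    - [0,0,0]
    - [0,0,0]
    - [0,0,0]
    - [0,0,0]

```text
time: 18.77
tool_pos: [0.5313, -0.2072, 0.0753]
tcp_rot: [0.441, 1.525, -0.441]
wrist_force: [-1.2, -0.2, 0.8]
width: 0.389
```

Request:
carry_out:
  offset:
    - [0.1,0,0]
    - [0.05,0,0]
    - [0,0,0]
    - [0,0,0]
    - [0,0,0]
  delta_rot:
    - [0,0,0]
    - [0,0,0]
    - [0,0,0]
    - [0,0,0]
    - [0,0,0]

```text
time: 19.18
tool_pos: [0.5313, -0.2073, 0.0752]
tcp_rot: [0.441, 1.525, -0.441]
wrist_force: [-4.6, 1.2, 10.3]
width: 0.394
```

Contact at the expected height (0.8, then 10.3 N). Releasing and checking.

Request:
carry_out:
  offset:
    - [-0.1,0,0]
    - [0,0,0]
    - [0,0,0]
    - [0,0,0]
    - [0,0,0]
  delta_rot:
    - [0,0,0]
    - [0,0,0]
    - [0,0,0]
    - [0,0,0]
    - [0,0,0]
  fingers: 0.5

```text
time: 19.6
tool_pos: [0.5311, -0.2072, 0.0742]
tcp_rot: [0.441, 1.526, -0.441]
wrist_force: [-0.1, -0.3, -0.4]
width: 0.749
```

Request:
carry_out:
  offset:
    - [-1,0,0]
    - [-2,0,0]
    - [-3,0,0]
    - [-2.5,0,0]
    - [-1,0,0]
  delta_rot:
    - [0,0,0]
    - [0,0,0]
    - [0,0,0]
    - [0,0,0]
    - [0,0,0]

```text
time: 20.02
tool_pos: [0.5336, -0.2083, 0.1745]
tcp_rot: [0.44, 1.518, -0.442]
wrist_force: [0.3, -0.8, -0.2]
width: 0.747
```

```bash
cat >> h.py <<'E'
def check(name,rad,z0):
    s,c,p,d=look(name);c['p']=p;c['d']=d;print(s['time'],s['tool_pos'].round(4),s['width'])
    for vm in(270,290):print(fitdisc(c,(.5304,-.2076),rad,z0=z0,vmax=vm,zmin=z0-.006))
    v,u=np.mgrid[0:300:3,150:480:3];dd=d[0:300:3,150:480:3]
    P=(np.stack([(u-c['cx'])/c['fx']*dd,(v-c['cy'])/c['fy']*dd,dd],-1)-c['t'])@c['R'];r=np.hypot(P[...,0]-.5304,P[...,1]+.2076)
    m=(r>.022)&(r<rad-.004)&(dd>0);A=np.c_[P[m][:,:2],np.ones(m.sum())];print("flange z",np.median(P[...,2][m]),"slope",np.linalg.lstsq(A,P[m][:,2],rcond=None)[0][:2])
    return s,c
E
python3 - <<'E'
from h import *
s,c=check('w14',.043,.092);print(go(s,[.643,.227,.065],1)[1])
E
```

```text
20.0167 [ 0.5336 -0.2083  0.1745] 0.7474273571802866
(array([ 0.5312, -0.2079]), 100, 9660)
(array([ 0.5313, -0.2077]), 158, 11478)
flange z 0.10168052972923565 slope [-0.00232693  0.00144108]
[ 10.95  42.66 -13.94]
```

The medium disc is verified: its flange is 22 mm above the large one's, level, and centred within 1 mm. On to the small disc.

Request:
carry_out:
  offset:
    - [0,2.2,-0.73]
    - [0,3.8,-1.25]
    - [0,3.8,-1.25]
    - [0,3.8,-1.25]
    - [0,3.8,-1.25]
  delta_rot:
    - [0,0,0]
    - [0,0,0]
    - [0,0,0]
    - [0,0,0]
    - [0,0,0]

```text
time: 20.48
tool_pos: [0.5749, -0.0279, 0.1681]
tcp_rot: [0.442, 1.527, -0.442]
wrist_force: [0.7, 0.2, -0.0]
width: 0.751
```

Request:
carry_out:
  offset:
    - [0,3.8,-1.25]
    - [0,3.8,-1.25]
    - [0,3.8,-1.25]
    - [0,3.8,-1.25]
    - [0.5,3.5,-1.15]
  delta_rot:
    - [0,0,0]
    - [0,0,0]
    - [0,0,0]
    - [0,0,0]
    - [0,0,0]

```text
time: 20.9
tool_pos: [0.6236, 0.1639, 0.1641]
tcp_rot: [0.441, 1.525, -0.441]
wrist_force: [0.3, -0.3, 1.3]
width: 0.751
```

Request:
carry_out:
  offset:
    - [1.5,3,-1]
    - [2.5,2.2,-0.73]
    - [2.5,1.2,-0.4]
    - [2,0.5,-0.15]
    - [1,0,0]
  delta_rot:
    - [0,0,0]
    - [0,0,0]
    - [0,0,0]
    - [0,0,0]
    - [0,0,0]

```text
time: 21.32
tool_pos: [0.6378, 0.2328, 0.0641]
tcp_rot: [0.437, 1.532, -0.443]
wrist_force: [-0.3, 0.0, -1.0]
width: 0.749
```

Request:
carry_out:
  offset:
    - [1,0,0]
    - [0,0,0]
    - [0,0,0]
    - [0,0,0]
    - [0,0,0]
  delta_rot:
    - [0,0,0]
    - [0,0,0]
    - [0,0,0]
    - [0,0,0]
    - [0,0,0]

```text
time: 21.73
tool_pos: [0.6424, 0.2317, 0.0615]
tcp_rot: [0.443, 1.523, -0.44]
wrist_force: [0.8, -0.3, -0.8]
width: 0.749
```

```bash
python3 -c "
from h import *
find('w15',(.643,.227),.032)"
```

```text
21.7333 [0.6424 0.2317 0.0615] 0.749 [0.004, -0.001, -0.002, -0.001, 0.001, 0.0] (np.float64(316.32753221789966), np.float64(268.39104216155727))
290 (array([0.6429, 0.2284]), 160, 7210) [ 7.65 -0.25  0.22]
320 (array([0.6428, 0.2282]), 1431, 9216) [ 7.65 -0.28  0.22]
480 (array([0.6428, 0.2282]), 1431, 9216) [ 7.65 -0.28  0.22]
```

Request:
carry_out:
  offset:
    - [1.5,-0.25,0.22]
    - [2,0,0]
    - [2,0,0]
    - [1.5,0,0]
    - [0.55,0,0]
  delta_rot:
    - [0,0,0]
    - [0,0,0]
    - [0,0,0]
    - [0,0,0]
    - [0,0,0]

```text
time: 22.2
tool_pos: [0.64, 0.228, -0.0182]
tcp_rot: [0.44, 1.528, -0.443]
wrist_force: [-0.6, -0.8, -0.5]
width: 0.747
```

Request:
carry_out:
  offset:
    - [0,0,0]
    - [0,0,0]
    - [0,0,0]
    - [0,0,0]
    - [0,0,0]
  delta_rot:
    - [0,0,0]
    - [0,0,0]
    - [0,0,0]
    - [0,0,0]
    - [0,0,0]
  fingers: -1

```text
time: 22.62
tool_pos: [0.6427, 0.2291, -0.0146]
tcp_rot: [0.442, 1.523, -0.44]
wrist_force: [-0.0, -1.2, 0.6]
width: 0.398
```

Request:
carry_out:
  offset:
    - [0,0,0]
    - [0,0,0]
    - [-0.5,0,0]
    - [-1.5,0,0]
    - [-2.5,0,0]
  delta_rot:
    - [0,0,0]
    - [0,0,0]
    - [0,0,0]
    - [0,0,0]
    - [0,0,0]

```text
time: 23.03
tool_pos: [0.6381, 0.2276, 0.0263]
tcp_rot: [0.438, 1.532, -0.445]
wrist_force: [-0.8, -1.0, -1.3]
width: 0.4
```

```bash
python3 -c "
from h import *
from workcell import *
s=read_state();print(s['tool_pos'],s['width'],go(s,[.5302,-.2072,.15],1)[1])"
```

```text
[0.63807525 0.22759906 0.02625907] 0.3997823637636514 [-12.37 -42.54  14.04]
```

Request:
carry_out:
  offset:
    - [-3,0,0]
    - [-3,-0.3,0.1]
    - [-3,-0.8,0.26]
    - [-2,-1.6,0.53]
    - [-1,-2.4,0.79]
  delta_rot:
    - [0,0,0]
    - [0,0,0]
    - [0,0,0]
    - [0,0,0]
    - [0,0,0]

```text
time: 23.45
tool_pos: [0.6309, 0.1783, 0.1546]
tcp_rot: [0.443, 1.519, -0.436]
wrist_force: [0.9, -0.9, -1.3]
width: 0.389
```

Request:
carry_out:
  offset:
    - [0,-3.6,1.19]
    - [0,-3.8,1.25]
    - [0,-3.8,1.25]
    - [0,-3.8,1.25]
    - [0,-3.8,1.25]
  delta_rot:
    - [0,0,0]
    - [0,0,0]
    - [0,0,0]
    - [0,0,0]
    - [0,0,0]

```text
time: 23.87
tool_pos: [0.5795, -0.0169, 0.15]
tcp_rot: [0.441, 1.525, -0.441]
wrist_force: [-1.0, -0.1, -0.9]
width: 0.393
```

Request:
carry_out:
  offset:
    - [0,-3.8,1.25]
    - [0,-3.8,1.25]
    - [0,-3.6,1.19]
    - [0,-3,0.99]
    - [0,-2.2,0.73]
  delta_rot:
    - [0,0,0]
    - [0,0,0]
    - [0,0,0]
    - [0,0,0]
    - [0,0,0]

```text
time: 24.28
tool_pos: [0.5374, -0.1856, 0.15]
tcp_rot: [0.442, 1.525, -0.443]
wrist_force: [1.2, 0.3, -0.9]
width: 0.394
```

Request:
carry_out:
  offset:
    - [0,-1.4,0.46]
    - [0,-0.7,0.23]
    - [0,0,0]
    - [0,0,0]
    - [0,0,0]
  delta_rot:
    - [0,0,0]
    - [0,0,0]
    - [0,0,0]
    - [0,0,0]
    - [0,0,0]

```text
time: 24.7
tool_pos: [0.5335, -0.2034, 0.1492]
tcp_rot: [0.441, 1.525, -0.44]
wrist_force: [-0.1, -0.7, -1.4]
width: 0.393
```

```bash
python3 - <<'E'
from h import *
over('w16',.032,off=.0185,vms=(275,285,295))
c=dict(np.load('w16.npz'))
for q in((313,303),(313,260),(260,290),(360,290)):print(q,tool(c,*q))
E
```

```text
24.7 [ 0.5335 -0.2034  0.1492] 0.393 [-0.1 -0.7 -1.4] [0.009, 0.002, 0.001, -0.003, -0.003, -0.002]
(array([ 0.5334, -0.2036]), 55, 3306) move y,z cm [-0.5  -0.04]
(array([ 0.5334, -0.2036]), 71, 4653) move y,z cm [-0.5  -0.04]
(array([ 0.5334, -0.2036]), 82, 6076) move y,z cm [-0.5  -0.04]
(313, 303) [-42.6  14.    0.7]
(313, 260) [-28.4  25.9   0.7]
(260, 290) [-28.8  12.8 -21.1]
(360, 290) [-28.3  12.6  20.1]
```

Request:
carry_out:
  offset:
    - [0.3,-0.25,-0.02]
    - [0.4,-0.25,-0.02]
    - [0.3,0,0]
    - [0,0,0]
    - [0,0,0]
  delta_rot:
    - [0,0,0]
    - [0,0,0]
    - [0,0,0]
    - [0,0,0]
    - [0,0,0]

```text
time: 25.17
tool_pos: [0.5299, -0.2081, 0.1383]
tcp_rot: [0.441, 1.527, -0.441]
wrist_force: [-0.4, 0.3, -0.7]
width: 0.396
```

```bash
python3 -c "
from h import *
over('w17',.032,off=.0205,vms=(275,295))"
```

```text
25.1667 [ 0.5299 -0.2081  0.1383] 0.396 [-0.4  0.3 -0.7] [-0.001, -0.005, -0.01, 0.002, 0.0, -0.001]
(array([ 0.5301, -0.2079]), 53, 3306) move y,z cm [0.04 0.01]
(array([ 0.5302, -0.2079]), 69, 6075) move y,z cm [0.04 0.  ]
```

Over the axis within 0.5 mm. Lowering.

Request:
carry_out:
  offset:
    - [0.5,0.04,0]
    - [0.8,0,0]
    - [0.8,0,0]
    - [0.7,0,0]
    - [0.5,0,0]
  delta_rot:
    - [0,0,0]
    - [0,0,0]
    - [0,0,0]
    - [0,0,0]
    - [0,0,0]

```text
time: 25.63
tool_pos: [0.5296, -0.2077, 0.1042]
tcp_rot: [0.442, 1.528, -0.441]
wrist_force: [0.0, -1.3, -0.6]
width: 0.398
```

Request:
carry_out:
  offset:
    - [0.3,0,0]
    - [0.2,0,0]
    - [0.2,0,0]
    - [0,0,0]
    - [0,0,0]
  delta_rot:
    - [0,0,0]
    - [0,0,0]
    - [0,0,0]
    - [0,0,0]
    - [0,0,0]

```text
time: 26.05
tool_pos: [0.5307, -0.2082, 0.0992]
tcp_rot: [0.441, 1.525, -0.441]
wrist_force: [-0.8, -0.8, -0.9]
width: 0.391
```

Request:
carry_out:
  offset:
    - [0.1,0,0]
    - [0.1,0,0]
    - [0.05,0,0]
    - [0,0,0]
    - [0,0,0]
  delta_rot:
    - [0,0,0]
    - [0,0,0]
    - [0,0,0]
    - [0,0,0]
    - [0,0,0]

```text
time: 26.47
tool_pos: [0.5305, -0.2081, 0.0966]
tcp_rot: [0.441, 1.525, -0.441]
wrist_force: [0.7, 0.3, -1.7]
width: 0.393
```

Request:
carry_out:
  offset:
    - [0.1,0,0]
    - [0.05,0,0]
    - [0,0,0]
    - [0,0,0]
    - [0,0,0]
  delta_rot:
    - [0,0,0]
    - [0,0,0]
    - [0,0,0]
    - [0,0,0]
    - [0,0,0]

```text
time: 26.88
tool_pos: [0.5306, -0.2082, 0.0954]
tcp_rot: [0.441, 1.525, -0.441]
wrist_force: [-1.8, -0.1, 3.0]
width: 0.394
```

Request:
carry_out:
  offset:
    - [0.1,0,0]
    - [0,0,0]
    - [0,0,0]
    - [0,0,0]
    - [0,0,0]
  delta_rot:
    - [0,0,0]
    - [0,0,0]
    - [0,0,0]
    - [0,0,0]
    - [0,0,0]

```text
time: 27.3
tool_pos: [0.5307, -0.2082, 0.0953]
tcp_rot: [0.441, 1.525, -0.441]
wrist_force: [-2.3, 1.7, 7.4]
width: 0.392
```

Seated at the predicted 0.0953. Releasing, rising and checking the scene.

Request:
carry_out:
  offset:
    - [-0.1,0,0]
    - [0,0,0]
    - [0,0,0]
    - [0,0,0]
    - [0,0,0]
  delta_rot:
    - [0,0,0]
    - [0,0,0]
    - [0,0,0]
    - [0,0,0]
    - [0,0,0]
  fingers: 0.5

```text
time: 27.72
tool_pos: [0.5303, -0.208, 0.0946]
tcp_rot: [0.441, 1.526, -0.441]
wrist_force: [0.6, 0.3, -0.3]
width: 0.752
```

Request:
carry_out:
  offset:
    - [-1,0,0]
    - [-2,0,0]
    - [-3,0,0]
    - [-2,0,0]
    - [-1,0,0]
  delta_rot:
    - [0,0,0]
    - [0,0,0]
    - [0,0,0]
    - [0,0,0]
    - [0,0,0]

```text
time: 28.13
tool_pos: [0.5325, -0.209, 0.1893]
tcp_rot: [0.44, 1.52, -0.442]
wrist_force: [0.3, 0.2, 0.1]
width: 0.749
```

Request:
carry_out:
  offset:
    - [0,0,0]
    - [0,0,0]
    - [0,0,0]
    - [0,0,0]
    - [0,0,0]
  delta_rot:
    - [0,0,0]
    - [0,0,0]
    - [0,0,0]
    - [0,0,0]
    - [0,0,0]

```text
time: 28.55
tool_pos: [0.5294, -0.2076, 0.1831]
tcp_rot: [0.442, 1.529, -0.441]
wrist_force: [0.1, 0.7, 0.0]
width: 0.75
```

```bash
python3 - <<'E'
from h import *
from workcell import *
check('w18',.032,.114);p,d=read_camera('side')
cv2.imwrite("pics/side1.png",p[:,:,::-1])
E
```

```text
28.55 [ 0.5294 -0.2076  0.1831] 0.7503043926513703
(array([ 0.5309, -0.208 ]), 97, 6067)
(array([ 0.5311, -0.2078]), 192, 7277)
flange z 0.12363756164164748 slope [ 0.00224402 -0.00179256]
```

View pics/side1.png

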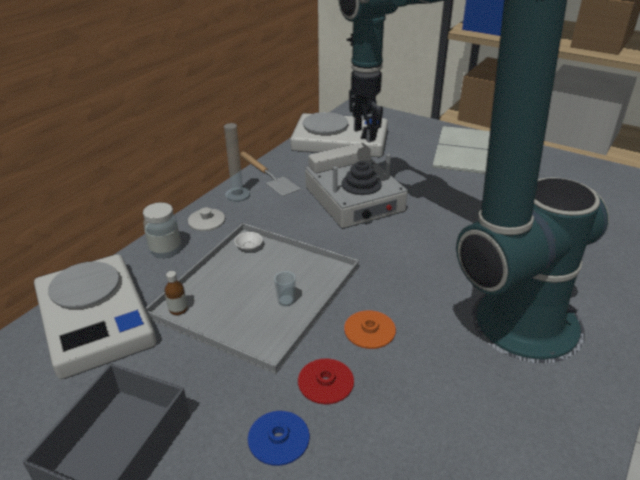

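The three discs are stacked in size order on the spindle at about (362,175). The beaker (286,288), bottle (175,297) and dish (249,241) stand where they started, and the gripper is clear above.

```bash
python3 -c "
from workcell import *
print(finish_job())"
```

```text
the job is handed in; nothing more can be done
None
```

All three discs are back on the spindle, hub up, in the order large, medium, small. Each was lowered in the gripper until it touched down. I handed the job in at about 28.6 s; no verdict was reported.

**Last checks**
- **Fit on the spindle:** each disc's centre measured within about 1 mm of the spindle axis. The tilts measured under 0.004 rad.
- **Heights:** the flange tops measured 22 mm apart (79.7, 101.7 and 123.6 mm by the wrist camera). Those readings include about 1.7 mm of camera bias, because the deck itself read 71.7 mm instead of 70.
- **Bystanders:** in the final side picture the beaker, bottle and dish stand upright where they started; I compared this by eye, not by measurement.
- **Gripper:** it was open and clear, with the wrist force near zero.

**What failed or disagreed**
- **First grasp:** it closed on air, with no contact. The depth image showed the real fingertips about 34 mm behind the reported TCP, so I allowed for that on every later grasp.
- **Second grasp:** on the large disc, the fingertips pressed lightly on the flange while closing, at about 11 N.
- **Camera disagreement:** the top camera's disc positions differed from the wrist camera's by 4–5 mm. I used the wrist camera for both discs and spindle.

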